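# Rock a seized tooling insert out of its clamp socket and park it

### The arm

A 6-joint arm with a two-finger parallel gripper is mounted at the origin on a cart in front of the work surface, level with it; the furniture and walls round the work are solid. World frame = base frame: x ahead of the robot, y to its left, z up, the work surface at z = 0. Lengths are in mm, angles in rad, forces in N, time in s.
With the tool pointing down it reaches from about 325 to 850 mm from the base axis. Payload 15.5 kg.
Tool frame: the origin (TCP) lies at the very end of the fingers, on their centre line; the grasp point (between the pads) lies 19 mm behind it; z points along the fingers, y is the direction in which the jaws open and shut (so a half turn about z gives the same grasp; the last joint's range is limited). The gripper opens to 91 mm and grips with 3 to 60 N. Pads are 32 mm wide; open, the fingers measure 118 mm over their backs; the gripper's body (76 mm by 178 mm) begins 60 mm behind the grasp point.
Start: joints at [1.196, 0.494, 1.345, -0, 1.302, -0.096], TCP at [171.996, 600.869, 213.915] pointing down, gripper open.
Joint ranges: [-2.91, 2.91], [-0.82, 2.16], [0.22, 2.67], [-1.22, 4.37], [0.12, 2.79], [-3.08, 3.08]. Speed limits (rad/s): [1.89, 1.89, 2.57, 3.01, 3.01, 3.01].

### API

Orientations are given as a unit quaternion [x, y, z, w].
In Python, from station import env gives the robot as it stands.
- The arm moves only by the shell command python3 -m crank 'ROWS' [FORCE]. ROWS is JSON, a list of rows, each an object with "delta_pos": the shift along the world's x, y, z in mm, a list of three; "spin": the turn about the world's z in rad; "grip": the finger opening in mm, from 0 to 91.2. A call has 1 to 10 rows; each row is the pose to reach, as a shift and turn from the pose commanded when the call began; what a row does not reach only later rows make up. A row lasts 1/8 s, in which the tool goes at most 62.5 mm and 10.7 degrees, less where a joint would pass 70% of its speed; a pose out of reach is approached as far as the arm can. A call with a gripper value outside its range is refused whole. The fingers move at their own pace and stop on an object; FORCE is the grip in N (left out, the last holds). Time passes only in rows, so rows that repeat a pose let the fingers close. It gives the time, the measured TCP pose, the force and the opening at its end, in the units of the state.
- env.read_state(): the state, without advancing time (a new reading comes with each control period).
- env.grab_frame(name): name is "side" or "top" or "wrist"; returns the picture (480x640x3 uint8, red, green, blue); there is no depth.
- env.calibration(name): a dict with "fx", "fy", "cx", "cy" (pixels), "R" (3x3) and "t" (3): a world point X has camera coordinates R X + t; the wrist camera has in their place "hand_eye" (4x4, takes a point from camera to tool coordinates, whose origin is the TCP and whose axes are the flange's). Camera axes: x right, y down, z forward; pixel columns grow to the right and rows downward; lengths in mm; the calibration is good to about 2 mm. A picture is of the moment at which its call begins: read the wrist's pose just before it. calibration takes no time and is no camera call.
- env.finish_job(): hands the job in, once; it reports no verdict.
Trained networks look in the newest picture that a camera, given by its name, has taken for a name from the list of things; names that differ only in an ending like _2 or _b are one class to them, and where a whole thing is asked for, a point or a joint stands for the part that bears it (a point fixed in the world has none). Each returns a list of dicts, best first, with "conf" (0 to 1); they miss things now and then, are a little off and sometimes report something else, mostly with a low value. They report only what shows in the picture. A call takes as long as a camera call. They do not tell look-alikes from the thing itself.
- env.search_frame(target, camera): "position" ([column, row] in pixels, amid what is visible of it).
- env.pinpoint(target, camera): "position" ([column, row] in pixels: a listed point, or the origin of a listed thing).
The state is a dict: "time": time; "q": joint angles; "joint_velocities": joint speeds; "joint_efforts": joint torques, N m; "eef_pos": TCP position; "orientation": TCP orientation; "contact_force": force on the tool from outside, world axes, zero at the start; "torque": the same for the moment, N m; "opening": finger opening in mm.
Only numpy, scipy, OpenCV 4.12 (cv2) and the standard library are available. Lean on these libraries where they do the work, as an engineer would, in place of code of your own. Each camera call takes 0.05 s, during which the arm holds its last target. There are 200 camera calls.

### The job

The tooling insert has seized in its clamp socket: the two stiff jaws hook over its collar and a straight pull will not free it. Hold the insert by its grip block and rock it towards one jaw and then towards the other until both have been pushed well back, lift it out, and lower it upright, foot first, to the bottom of the pocket of the empty grey parking rest; let go of it there. Do not push the jaws with the gripper, do not drop the insert, and leave the ink tin, the tape roll and the tally counter where they are.

Things in the scene. Friction and masses are not known exactly. Their poses are not given: they have to be found in the camera images.
- insert: loose aluminium tooling insert, 0.28 kg, 116 mm tall, upright in the socket at the start. Origin: middle of its foot's lowest line; z up, y towards the jaws, x along the foot; symmetrical. Heights above origin: round foot bar along x, 14 mm thick, 40 long, axis at 7; shank to 38; collar 40 (x) x 32 (y), 38-46; neck 30 x 14, to 66; grip block 36 (x) x 26 (y), 66-116 mm
- insert_grip (a point): centre of the insert's grip block, 91 mm above its origin; same axes as the insert. The block is 50 mm tall, so it reaches 25 mm above and below this point
- socket: fixed grey clamp socket: base plate 84 (x) x 126 (y) x 8 mm, 67 mm high over its two dark steel jaws, one on its +y and one on its -y side. Origin: centre of the underside, on the trolley top; z up. The insert's foot bar lies in its V groove along x; leaned towards +y or -y, the insert turns about this bar's axis, 17 mm above the socket's origin
- socket_seat (a point): bottom of the socket's groove, 10 mm above the socket's origin: the insert's origin lies here while seated, its axes parallel to the socket's. End cheeks leave the foot 1.7 mm play each way in x
- jaw_a (a joint): travel (m) of the +y jaw outward along the socket's +y: under 0.001 at the start, stop at 0.008; friction about 10 N, stays where left. Leaning the insert's top to this side makes the collar push it: about 5 mm at 0.16 rad, all 8 mm at 0.24 rad. The insert lifts out upright once both travels add up to over 10 mm, so both must be pushed, best 6 mm or more each
- jaw_b (a joint): the same for the -y jaw, outward along the socket's -y
- jaw_a_tip (a point): upper inner edge of the +y jaw's lip, mid-width; moves with the jaw. Jaw 36 mm wide in x, inner face 17 mm from the socket's middle; its lip, 60.5 to 67 mm above the trolley top, reaches in to 11 mm from the middle, over the collar (half-width 16 mm), with 4.5 mm free height above the collar
- jaw_b_tip (a point): the same for the -y jaw
- rest: fixed grey plastic parking rest: open-topped pocket, 62 (x) x 54 (y) mm outside, 58 mm high, on an 86 x 78 mm foot plate. Origin: centre of the underside, on the trolley top. Pocket 52 (x) x 44 (y) mm inside, walls 5 mm, V-shaped floor with its groove along x; the insert goes in upright, its x along the rest's x, either way round
- rest_seat (a point): in the middle of the pocket at its bottom, 7.55 mm above the rest's origin: where the insert's origin comes to lie, the pocket being 50 mm deep above it
- tin: small ink tin, 60 mm diameter, 55 mm tall, a bystander; origin at its underside's centre
- tape: roll of masking tape lying flat, 104 mm diameter, 25 mm tall, a bystander; origin at its underside's centre
- counter: round white tally counter, 52 by 46 by 21 mm, a bystander; origin at its underside's centre
Mind the look-alikes: they are no part of the job. There is more than one size of the insert; the one meant has the size given above.

How it is judged:
By the outcome, as a careful person would: the job done as asked, in the order asked, and still so for the second after the job is handed in, with the robot touching nothing.
It also fails if it takes over 48 s, if anything falls off the work surface, if the arm or the gripper's body presses on something with over 40 N, if the wrist force passes 120 N, or if a joint passes its speed limit or range.

## Working session

There is one attempt and no reset: what is moved stays moved. The work goes in short steps, Python scripts to look and compute and a shell command to move; the robot and the scene stay as the last step left them, time stands still between calls to the robot, and variables do not carry over. Pictures are saved under pics/ and viewed, about 8 in all and at most 12, crops included, and the job is handed in when it is done.

```bash
mkdir -p pics
python3 - <<'E'
from station import env
import cv2,numpy as np
np.set_printoptions(suppress=True,precision=3)
s=env.read_state();print(s['time'],s['eef_pos'],s['orientation'],s['opening'])
for c in ["side","top"]:
    f=env.grab_frame(c);cv2.imwrite(f"pics/{c}0.png",f[:,:,::-1])
    k=env.calibration(c);print(c,k)
    for t in ["insert_grip","insert","socket","socket_seat","jaw_a_tip","jaw_b_tip","rest","rest_seat","tin","tape","counter"]:
        print(t,[(np.round(d['position']),round(d['conf'],2)) for d in env.pinpoint(t,c)][:4])
print(env.calibration("wrist"))
print(env.read_state()['time'])
E
```

```text
0.0 [171.857 600.506 213.336] [ 0.139  0.99  -0.001 -0.   ] 91.1898426484885
side {'fx': 473.7361619664058, 'fy': 473.7361619664058, 'cx': 320.5479161593847, 'cy': 237.34632453907574, 'R': array([[ 0.849, -0.528,  0.013],
       [-0.331, -0.55 , -0.767],
       [ 0.412,  0.647, -0.641]]), 't': array([-467.528,  250.403,  659.137])}
insert_grip [(array([221., 193.]), 0.9), (array([257., 204.]), 0.78), (array([263., 238.]), 0.4)]
insert [(array([223., 216.]), 0.8), (array([259., 239.]), 0.77)]
socket [(array([261., 241.]), 0.74)]
socket_seat [(array([261., 239.]), 0.87)]
jaw_a_tip [(array([258., 214.]), 0.41)]
jaw_b_tip [(array([264., 218.]), 0.58)]
rest [(array([344., 359.]), 0.95)]
rest_seat [(array([342., 355.]), 0.81)]
tin [(array([405., 300.]), 0.75), (array([258., 239.]), 0.52)]
tape [(array([304., 204.]), 0.95), (array([342., 360.]), 0.69), (array([403., 298.]), 0.46)]
counter [(array([333., 232.]), 0.56)]
top {'fx': 446.5427505596163, 'fy': 446.5427505596163, 'cx': 320.54043588292325, 'cy': 234.62597357777784, 'R': array([[-0.029, -1.   , -0.001],
       [-0.985,  0.029, -0.168
[... 288 characters left out ...]
0.21)]
jaw_a_tip [(array([249., 268.]), 0.63)]
jaw_b_tip [(array([262., 267.]), 0.88), (array([416., 279.]), 0.42)]
rest [(array([415., 278.]), 0.88), (array([262., 269.]), 0.23)]
rest_seat [(array([414., 272.]), 0.7), (array([261., 269.]), 0.41)]
tin [(array([390., 199.]), 0.87)]
tape [(array([225., 206.]), 0.97)]
counter [(array([281., 204.]), 0.88), (array([260., 271.]), 0.66)]
{'fx': 406.5374574574902, 'fy': 406.5374574574902, 'cx': 323.01356094362615, 'cy': 239.17462650877948, 'hand_eye': array([[  -0.   ,   -0.964,   -0.265,   75.578],
       [   1.   ,    0.   ,   -0.   ,    0.337],
       [   0.   ,   -0.265,    0.964, -170.795],
       [   0.   ,    0.   ,    0.   ,    1.   ]])}
1.2
```

Run:
```python
import cv2
a=cv2.imread("pics/side0.png")[140:420,150:470];b=cv2.imread("pics/top0.png")[150:350,170:470]
cv2.imwrite("pics/s1.png",cv2.resize(a,None,fx=2.1,fy=2.1,interpolation=3));cv2.imwrite("pics/t1.png",cv2.resize(b,None,fx=2.6,fy=2.6,interpolation=3))
```

```text
(no output)
```

View pics/s1.png

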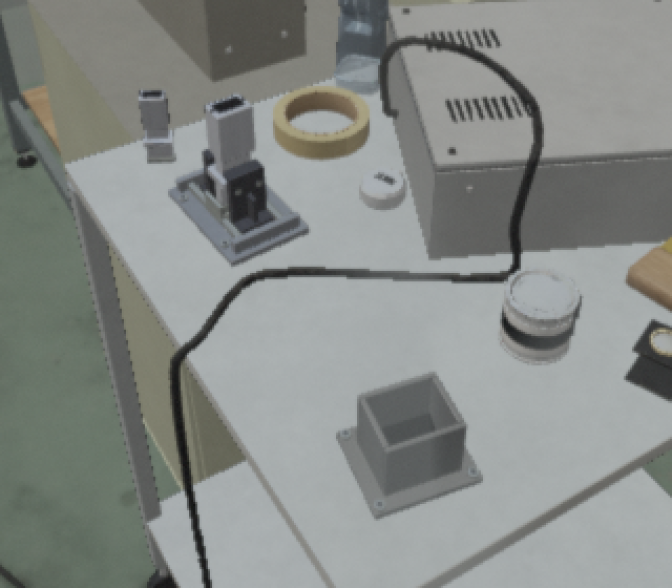

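View pics/t1.png

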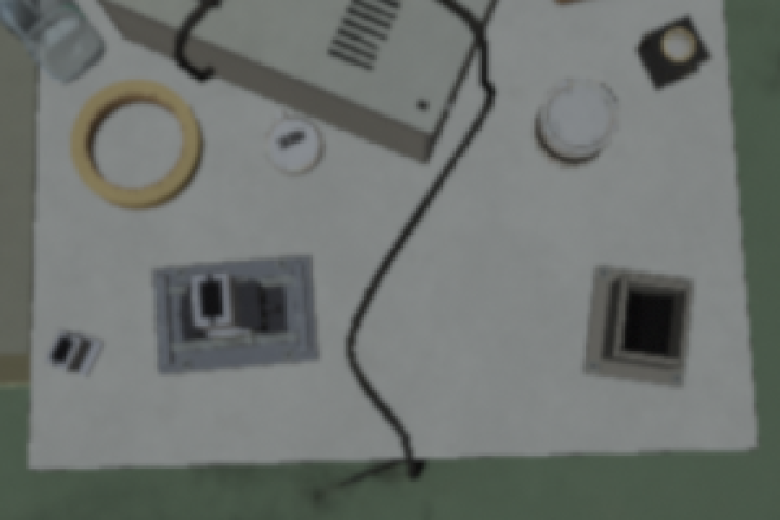

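The side view shows the insert in its socket (grip about 258,204), with a smaller look-alike to its left (221,193). The empty rest is at (344,359). The top view agrees, with the socket at (260,269) and the rest at (415,275).

```bash
cat > h.py <<'E'
from station import env
import cv2,numpy as np
from scipy.spatial.transform import Rotation as Ro
np.set_printoptions(suppress=True,precision=3)
def cam(n,s=None):
    k=env.calibration(n)
    if n!="wrist": R,t=np.array(k['R']),np.array(k['t'])
    else:
        s=s or env.read_state(); H=np.array(k['hand_eye']); T=np.eye(4)
        T[:3,:3]=Ro.from_quat(s['orientation']).as_matrix();T[:3,3]=s['eef_pos']
        M=np.linalg.inv(T@H);R,t=M[:3,:3],M[:3,3]
    return k,R,t
def plane(C,p,z):
    k,R,t=C; d=R.T@[(p[0]-k['cx'])/k['fx'],(p[1]-k['cy'])/k['fy'],1]; o=-R.T@t
    return o+d*(z-o[2])/d[2]
def proj(C,X):
    k,R,t=C; c=np.atleast_2d(X)@R.T+t
    return np.c_[k['fx']*c[:,0]/c[:,2]+k['cx'],k['fy']*c[:,1]/c[:,2]+k['cy']]
E
python3 - <<'E'
from h import *
S,T=cam("side"),cam("top")
for n,z,a,b in [("insert_grip",101,(257,204),(252,265)),("socket",0,(261,241),(260,267)),("seat",10,(261,239),(258,269)),("rest",0,(344,359),(415,278)),("restseat",7.5,(342,355),(414,272)),("jawa",67,(258,214),(249,268)),("jawb",67,(264,218),(262,267)),("tin",0,(405,300),(390,199)),("tape",0,(304,204),(225,206)),("counter",0,(333,232),(281,204))]:
    print(n,plane(S,a,z)[:2],plane(T,b,z)[:2])
s=env.read_state();print(Ro.from_quat(s['orientation']).as_matrix())
# outer plate corners from top image zoom coords (socket plate z=8; rest foot z~6)
for z,P in [(8,[(152,268),(312,256),(318,358),(160,374)]),(5,[(597,264),(693,280),(684,386),(584,370)])]:
    for p in P: print(plane(T,(170+(p[0]+.5)/2.6-.5,150+(p[1]+.5)/2.6-.5),z)[:2])
E
```

```text
insert_grip [491.813 131.752] [502.04  142.993]
socket [497.885 142.618] [508.066 141.846]
seat [495.965 137.235] [503.08  144.617]
rest [ 481.693 -180.387] [ 476.023 -177.213]
restseat [ 479.891 -176.896] [ 487.832 -174.371]
jawa [497.561 144.775] [500.024 153.947]
jawb [501.777 127.485] [501.218 129.   ]
tin [ 643.802 -133.387] [ 644.682 -134.985]
tape [636.675 207.795] [639.745 215.15 ]
counter [638.295  91.754] [640.601  96.497]
[[-0.961  0.275 -0.   ]
 [ 0.275  0.961  0.   ]
 [ 0.     0.    -1.   ]]
[538.603 206.259]
[544.492  79.195]
[463.768  75.909]
[454.94  199.539]
[ 531.844 -147.272]
[ 516.823 -222.696]
[ 433.809 -209.617]
[ 448.493 -132.174]
```

```bash
python3 -m crank '[{"delta_pos":[25,-58,10],"spin":-0.15,"grip":91},{"delta_pos":[48,-112,15],"spin":-0.32,"grip":91},{"delta_pos":[70,-165,15],"spin":-0.5,"grip":91},{"delta_pos":[92,-218,15],"spin":-0.68,"grip":91},{"delta_pos":[115,-270,15],"spin":-0.85,"grip":91},{"delta_pos":[138,-320,15],"spin":-1.03,"grip":91},{"delta_pos":[178,-355,15],"spin":-1.2,"grip":91},{"delta_pos":[230,-390,15],"spin":-1.237,"grip":91},{"delta_pos":[280,-425,15],"spin":-1.237,"grip":91},{"delta_pos":[329,-460,10],"spin":-1.237,"grip":91}]' 40
python3 -m crank '[{"delta_pos":[0,0,0],"spin":0,"grip":91},{"delta_pos":[0,0,0],"spin":0,"grip":91},{"delta_pos":[0,0,0],"spin":0,"grip":91}]'
python3 - <<'E'
from h import *
s=env.read_state();f=env.grab_frame("wrist");cv2.imwrite("pics/w1.png",f[:,:,::-1])
C=cam("wrist",s);print(s['time'],s['eef_pos'],Ro.from_quat(s['orientation']).as_matrix())
for t,z in [("insert_grip",101),("socket",0),("socket_seat",10),("jaw_a_tip",67),("jaw_b_tip",67)]:
    for d in env.pinpoint(t,"wrist")[:3]: print(t,np.round(d['position']),round(d['conf'],2),plane(C,d['position'],z)[:2])
E
```

```text
time: 2.45
eef_pos: [502.9, 139.4, 224.3]
orientation: [0.688, 0.726, 0.001, 0.0]
contact_force: [0.5, 1.1, 0.2]
opening: 90.6
time: 2.82
eef_pos: [500.1, 141.6, 224.1]
orientation: [0.687, 0.727, -0.0, -0.0]
contact_force: [-0.8, 0.4, 0.3]
opening: 90.8
2.825 [500.089 141.604 224.089] [[-0.056  0.998 -0.   ]
 [ 0.998  0.056  0.   ]
 [ 0.    -0.    -1.   ]]
insert_grip [323. 232.] 0.92 [499.576 141.253]
socket [323. 206.] 0.67 [498.958 142.523]
jaw_a_tip [323. 206.] 0.75 [498.74  154.345]
```

View pics/w1.png

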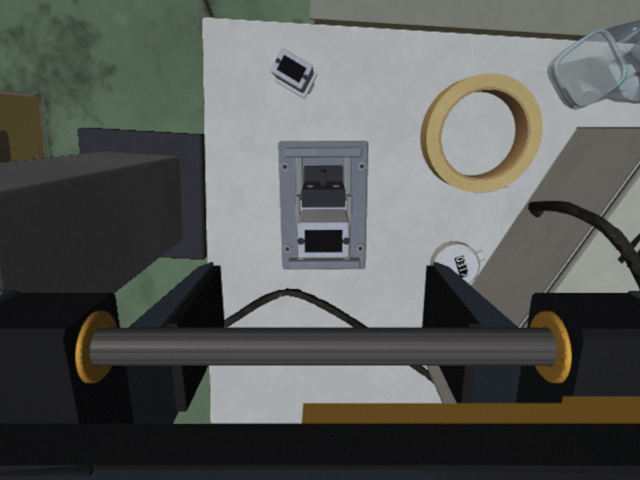

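The wrist view shows the block's top centred near (324,240), with the jaws along the image's vertical (up is +y). The plate is square to the tool, so I'll lower and grip on the x faces.

```bash
python3 -m crank '[{"delta_pos":[-0.5,0,-45],"spin":0,"grip":91},{"delta_pos":[-0.5,0,-90],"spin":0,"grip":91},{"delta_pos":[-0.5,0,-125],"spin":0,"grip":91},{"delta_pos":[-0.5,0,-142],"spin":0,"grip":70},{"delta_pos":[-0.5,0,-142],"spin":0,"grip":50},{"delta_pos":[-0.5,0,-142],"spin":0,"grip":30},{"delta_pos":[-0.5,0,-142],"spin":0,"grip":30},{"delta_pos":[-0.5,0,-142],"spin":0,"grip":30},{"delta_pos":[-0.5,0,-142],"spin":0,"grip":30},{"delta_pos":[-0.5,0,-142],"spin":0,"grip":30}]' 30
```

```text
time: 4.38
eef_pos: [500.8, 140.9, 82.3]
orientation: [0.687, 0.726, 0.0, 0.0]
contact_force: [-0.4, -0.3, 5.5]
opening: 36.2
```

```bash
python3 -m crank '[{"delta_pos":[-0.2,3.5,0],"spin":0,"grip":30},{"delta_pos":[-0.4,7,-0.3],"spin":0,"grip":30},{"delta_pos":[-0.6,10.5,-0.7],"spin":0,"grip":30},{"delta_pos":[-0.8,13.5,-1.1],"spin":0,"grip":30},{"delta_pos":[-0.9,16,-1.5],"spin":0,"grip":30},{"delta_pos":[-1,18.5,-2],"spin":0,"grip":30},{"delta_pos":[-1,18.5,-2],"spin":0,"grip":30},{"delta_pos":[-1,18.5,-2],"spin":0,"grip":30}]'
python3 - <<'E'
from h import *
for c in ["side","wrist"]: cv2.imwrite(f"pics/{c}2.png",env.grab_frame(c)[:,:,::-1])
a=cv2.resize(cv2.imread("pics/side2.png")[160:280,190:350],None,fx=4.5,fy=4.5,interpolation=3)
cv2.imwrite("pics/s2.png",a)
E
```

```text
time: 5.38
eef_pos: [499.7, 158.6, 80.2]
orientation: [0.687, 0.726, -0.0, 0.001]
contact_force: [0.1, -8.0, 7.3]
opening: 36.0
```

View pics/s2.png

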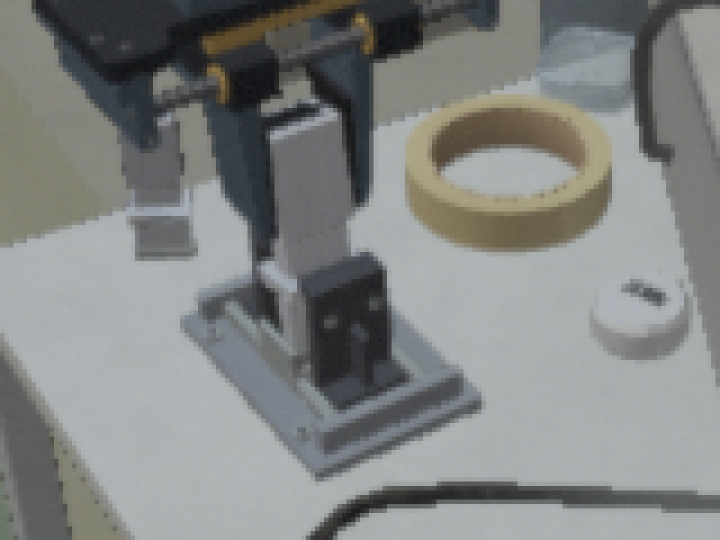

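The insert is leaning cleanly towards +y with its foot in the groove (block top about 305,120 in the crop). Now the other side.

```bash
python3 -m crank '[{"delta_pos":[0.3,-6,1.2],"spin":0,"grip":30},{"delta_pos":[0.7,-12,1.8],"spin":0,"grip":30},{"delta_pos":[1,-18.5,2],"spin":0,"grip":30},{"delta_pos":[1.2,-22,2],"spin":0,"grip":30},{"delta_pos":[1.4,-25.5,1.7],"spin":0,"grip":30},{"delta_pos":[1.6,-29,1.3],"spin":0,"grip":30},{"delta_pos":[1.8,-32,0.9],"spin":0,"grip":30},{"delta_pos":[1.9,-35,0.4],"spin":0,"grip":30},{"delta_pos":[2,-37.5,-0.1],"spin":0,"grip":30},{"delta_pos":[2,-37.5,-0.1],"spin":0,"grip":30}]'
python3 -m crank '[{"delta_pos":[0,0,0],"spin":0,"grip":30},{"delta_pos":[0,0,0],"spin":0,"grip":30}]'
python3 - <<'E'
from h import *
for c in ["side","wrist"]: cv2.imwrite(f"pics/{c}3.png",env.grab_frame(c)[:,:,::-1])
a=cv2.resize(cv2.imread("pics/side3.png")[160:280,190:350],None,fx=4,fy=4,interpolation=3)
cv2.imwrite("pics/s3.png",a)
E
```

```text
time: 6.72
eef_pos: [501.9, 122.5, 80.3]
orientation: [0.688, 0.726, 0.001, -0.0]
contact_force: [-0.9, 8.8, 7.6]
opening: 35.8
time: 6.98
eef_pos: [501.9, 122.5, 80.3]
orientation: [0.687, 0.726, 0.001, -0.0]
contact_force: [-0.5, 8.0, 7.6]
opening: 35.9
```

View pics/s3.png

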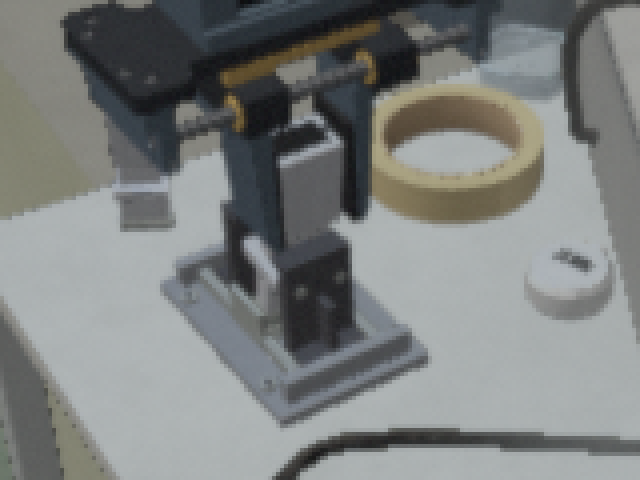

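```bash
python3 -m crank '[{"delta_pos":[-0.3,6,1.2],"spin":0,"grip":30},{"delta_pos":[-0.7,12,1.8],"spin":0,"grip":30},{"delta_pos":[-1,18.8,2.1],"spin":0,"grip":30},{"delta_pos":[-1,18.8,2.1],"spin":0,"grip":30},{"delta_pos":[-1,18.8,2.1],"spin":0,"grip":30}]' 45
python3 -m crank '[{"delta_pos":[0,0,2],"spin":0,"grip":30},{"delta_pos":[0,0,4],"spin":0,"grip":30},{"delta_pos":[0,0,7],"spin":0,"grip":30},{"delta_pos":[0,0,10],"spin":0,"grip":30},{"delta_pos":[0,0,10],"spin":0,"grip":30}]'
python3 - <<'E'
from h import *
for c in ["side","wrist"]: cv2.imwrite(f"pics/{c}4.png",env.grab_frame(c)[:,:,::-1])
a=cv2.resize(cv2.imread("pics/side4.png")[160:280,190:350],None,fx=4,fy=4,interpolation=3)
cv2.imwrite("pics/s4.png",a)
E
```

```text
time: 7.7
eef_pos: [500.4, 140.4, 82.1]
orientation: [0.687, 0.726, -0.0, 0.0]
contact_force: [-1.8, -4.5, 7.6]
opening: 36.0
time: 8.32
eef_pos: [499.8, 141.4, 89.6]
orientation: [0.688, 0.726, -0.001, -0.001]
contact_force: [10.1, 9.5, -53.6]
opening: 35.8
```

View pics/s4.png

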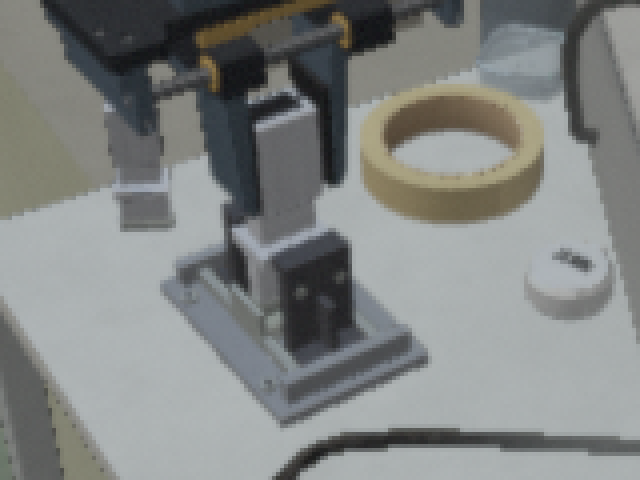

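The lift met -53 N, so the collar is still catching. I'll compare the wrist pictures at both leans and now.

```bash
python3 -m crank '[{"delta_pos":[0,-0.5,-6],"spin":0,"grip":30},{"delta_pos":[0,-0.5,-10],"spin":0,"grip":30},{"delta_pos":[0,-0.5,-10],"spin":0,"grip":30}]'
python3 - <<'E'
from h import *
for c in ["wrist","top"]: cv2.imwrite(f"pics/{c}5.png",env.grab_frame(c)[:,:,::-1])
L=[cv2.imread(f"pics/wrist{i}.png")[40:340,220:420] for i in (2,3,4,5)]
cv2.imwrite("pics/w5.png",cv2.resize(np.hstack(L),None,fx=1,fy=1))
t=cv2.imread("pics/top5.png")[220:310,215:310]
cv2.imwrite("pics/w5.png",np.hstack([cv2.resize(l,(200,300)) for l in L]))
cv2.imwrite("pics/w5b.png",np.vstack([np.hstack(L),np.pad(np.hstack([cv2.resize(cv2.imread("pics/top0.png")[235:300,220:300],None,fx=4,fy=4),cv2.resize(cv2.imread("pics/top5.png")[235:300,220:300],None,fx=4,fy=4)]),((0,0),(0,160),(0,0)))]))
E
```

```text
time: 8.8
eef_pos: [500.7, 140.4, 83.4]
orientation: [0.687, 0.726, 0.001, 0.0]
contact_force: [-6.9, 0.1, 26.9]
opening: 35.6
```

View pics/w5b.png

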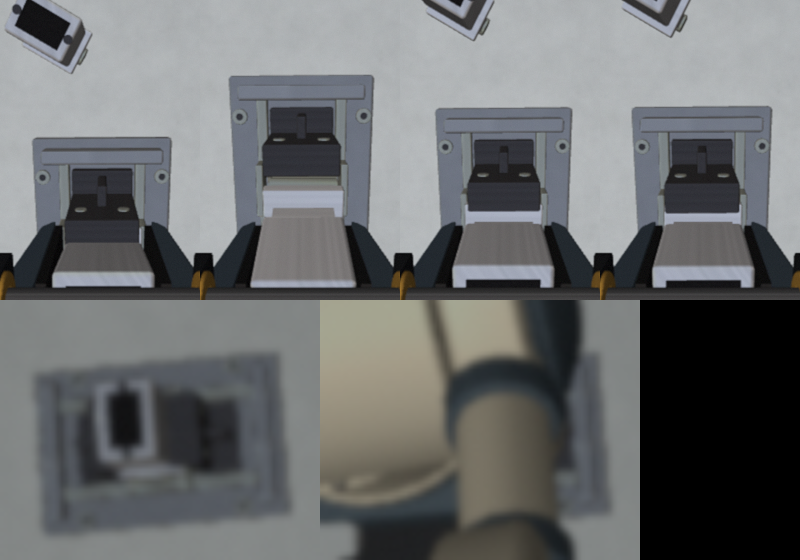

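Run:
```python
from h import *
def st(p,q): return dict(eef_pos=np.array(p),orientation=q)
for p,q,r,pl in [((499.7,158.6,80.2),[.687,.726,0,0],283,177),((501.9,122.5,80.3),[.687,.726,.001,0],218,116),((499.8,141.4,89.6),[.688,.726,-.001,-.001],251,148),((500.7,140.4,83.4),[.687,.726,.001,0],252,147)]:
    C=cam("wrist",st(p,q)); print("lip y",plane(C,(322,r),67)[1],"plate edge y",plane(C,(322,pl),8)[1])
# jaw b displacement in side view
S=cam("side")
print("px per mm y at jaw b",(proj(S,[501,122,50])-proj(S,[501,132,50]))/10)
print("jaw b outer face px",proj(S,[[501+dx,140-30,z] for dx in(-18,18) for z in(10,67)]))
g=[cv2.cvtColor(cv2.imread(f"pics/side{i}.png"),6) for i in (0,2,3,4)]
x0,y0,x1,y1=259,222,279,242
for i,im in enumerate(g):
    t=cv2.resize(g[0][y0:y1,x0:x1],None,fx=8,fy=8,interpolation=2);s=cv2.resize(im[y0-8:y1+8,x0-8:x1+8],None,fx=8,fy=8,interpolation=2)
    r=cv2.matchTemplate(s,t,cv2.TM_CCOEFF_NORMED);_,m,_,l=cv2.minMaxLoc(r);print(i,m,np.array(l)/8-8)
o=np.vstack([np.hstack([cv2.resize(im[195:255,235:295],(390,290),interpolation=2) for im in g[k:k+2]]) for k in (0,2)])
cv2.imwrite("pics/j.png",o)
```

```text
lip y 161.28702397384944 plate edge y 205.30323707758717
lip y 157.29386409898854 plate edge y 204.00577139615888
lip y 157.36859792301203 plate edge y 204.47511512314128
lip y 157.7874491399905 plate edge y 204.4598721533199
px per mm y at jaw b [[0.234 0.276]]
jaw b outer face px [[261.257 248.925]
 [259.205 226.039]
 [277.63  242.73 ]
 [276.276 219.969]]
0 0.9994575381278992 [0. 0.]
1 0.9981185793876648 [0. 0.]
2 0.9917759895324707 [1.625 1.75 ]
3 0.9908780455589294 [1.75 1.75]
```

View pics/j.png

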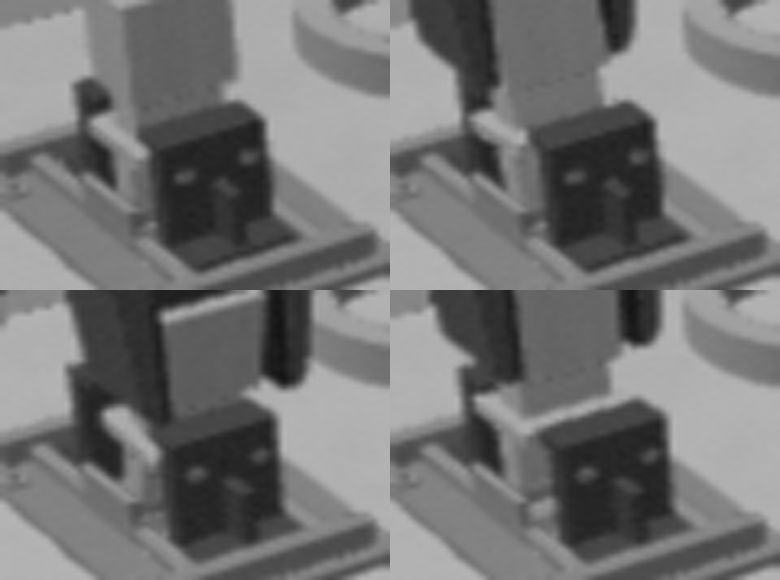

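Jaw b has moved about 6.8 mm but jaw a only about 5 mm (lip 16 mm from the middle), so it still catches. I'll rock further towards +y.

```bash
python3 -m crank '[{"delta_pos":[-0.2,5,0.6],"spin":0,"grip":30},{"delta_pos":[-0.5,10,0.2],"spin":0,"grip":30},{"delta_pos":[-0.8,14,-0.3],"spin":0,"grip":30},{"delta_pos":[-1,18,-1],"spin":0,"grip":30},{"delta_pos":[-1.1,20.5,-1.5],"spin":0,"grip":30},{"delta_pos":[-1.2,22.5,-2],"spin":0,"grip":30},{"delta_pos":[-1.2,22.5,-2],"spin":0,"grip":30},{"delta_pos":[-1.2,22.5,-2],"spin":0,"grip":30}]'
python3 -m crank '[{"delta_pos":[0.3,-6,1.2],"spin":0,"grip":30},{"delta_pos":[0.6,-12,1.7],"spin":0,"grip":30},{"delta_pos":[0.9,-17,2],"spin":0,"grip":30},{"delta_pos":[1.2,-22,2],"spin":0,"grip":30},{"delta_pos":[1.2,-22,2],"spin":0,"grip":30},{"delta_pos":[1.2,-22,2],"spin":0,"grip":30}]'
python3 - <<'E'
from h import *
s=env.read_state();f=env.grab_frame("wrist")[:,:,::-1];cv2.imwrite("pics/w6.png",f);cv2.imwrite("pics/w6c.png",cv2.resize(f[120:320,220:420],None,fx=3,fy=3))
C=cam("wrist",s);g=cv2.cvtColor(np.ascontiguousarray(f),6)[:,310:336].mean(1);print(s['eef_pos'])
for r in range(225,275): print(r,int(g[r]),round(plane(C,(322,r),67)[1]-141.4,1),end=' | ')
E
```

```text
time: 9.9
eef_pos: [499.4, 161.9, 80.9]
orientation: [0.687, 0.726, -0.0, 0.001]
contact_force: [-2.9, -9.9, 18.8]
opening: 35.6
time: 10.65
eef_pos: [500.6, 141.3, 82.8]
orientation: [0.688, 0.726, 0.001, -0.0]
contact_force: [-3.7, 6.2, 13.4]
opening: 35.7
[500.628 141.265  82.752]
225 49 30.8 | 226 50 30.3 | 227 51 29.8 | 228 50 29.3 | 229 49 28.8 | 230 48 28.3 | 231 48 27.8 | 232 49 27.3 | 233 50 26.9 | 234 50 26.4 | 235 51 25.9 | 236 51 25.4 | 237 50 24.9 | 238 49 24.4 | 239 48 23.9 | 240 49 23.4 | 241 49 22.9 | 242 50 22.4 | 243 50 21.9 | 244 51 21.4 | 245 51 20.9 | 246 51 20.4 | 247 49 20.0 | 248 61 19.5 | 249 121 19.0 | 250 172 18.5 | 251 174 18.0 | 252 173 17.5 | 253 171 16.9 | 254 169 16.4 | 255 169 15.9 | 256 171 15.4 | 257 172 14.9 | 258 173 14.4 | 259 173 13.9 | 260 172 13.4 | 261 170 12.9 | 262 168 12.4 | 263 167 11.9 | 264 167 11.4 | 265 161 10.9 | 266 132 10.4 | 267 99 9.8 | 268 95 9.3 | 269 96 8.8 | 270 96 8.3 | 271 96 7.8 | 272 96 7.3 | 273 96 6.8 | 274 96 6.2 |
```

Jaw a is now at 19 mm, about 8 mm of travel. Trying the lift again.

```bash
python3 -m crank '[{"delta_pos":[0,0,2],"spin":0,"grip":30},{"delta_pos":[0,0,4],"spin":0,"grip":30},{"delta_pos":[0,0,6],"spin":0,"grip":30},{"delta_pos":[0,0,8],"spin":0,"grip":30},{"delta_pos":[0,0,8],"spin":0,"grip":30}]'
python3 - <<'E'
from h import *
for c in ["side","wrist"]: cv2.imwrite(f"pics/{c}7.png",env.grab_frame(c)[:,:,::-1])
E
```

```text
time: 11.32
eef_pos: [500.6, 140.6, 90.0]
orientation: [0.687, 0.726, 0.0, 0.0]
contact_force: [-0.2, 0.1, -3.3]
opening: 35.7
```

Only the insert's weight (-3.3 N) shows now, so I'll keep lifting.

```bash
python3 -m crank '[{"delta_pos":[0,0,4],"spin":0,"grip":30},{"delta_pos":[0,0,8],"spin":0,"grip":30},{"delta_pos":[0,0,12],"spin":0,"grip":30},{"delta_pos":[0,0,16],"spin":0,"grip":30},{"delta_pos":[0,0,20],"spin":0,"grip":30},{"delta_pos":[0,0,20],"spin":0,"grip":30}]'
python3 - <<'E'
from h import *
for c in ["side","wrist"]: cv2.imwrite(f"pics/{c}8.png",env.grab_frame(c)[:,:,::-1])
a=cv2.resize(cv2.imread("pics/side8.png")[150:270,190:350],(400,300),interpolation=2)
b=cv2.resize(cv2.imread("pics/wrist8.png")[80:320,160:480],(400,300),interpolation=2)
cv2.imwrite("pics/c8.png",np.hstack([a,b]))
E
```

```text
time: 12.18
eef_pos: [500.7, 140.7, 110.2]
orientation: [0.687, 0.726, 0.0, 0.0]
contact_force: [-0.5, 0.2, -2.7]
opening: 35.6
```

View pics/c8.png

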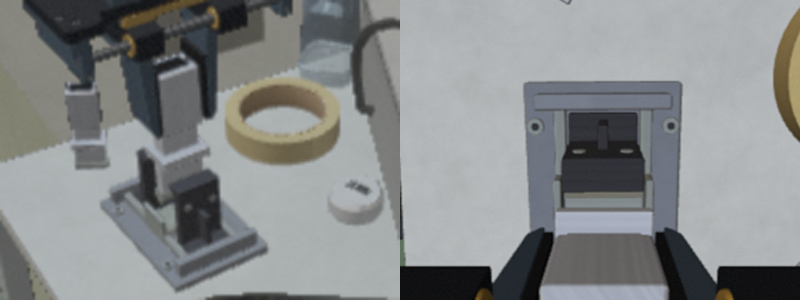

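The collar is clear above both jaws. Next I'll raise it and carry it past the rest, so the wrist camera can see the pocket.

```bash
python3 -m crank '[{"delta_pos":[0,0,12],"spin":0,"grip":30},{"delta_pos":[0,0,32],"spin":0,"grip":30},{"delta_pos":[0,0,52],"spin":0,"grip":30},{"delta_pos":[0,-15,68],"spin":0,"grip":30},{"delta_pos":[0,-45,70],"spin":-0.04,"grip":30},{"delta_pos":[0,-85,70],"spin":-0.08,"grip":30},{"delta_pos":[0,-125,70],"spin":-0.12,"grip":30},{"delta_pos":[0,-165,70],"spin":-0.16,"grip":30},{"delta_pos":[0,-205,70],"spin":-0.2,"grip":30},{"delta_pos":[0,-245,70],"spin":-0.236,"grip":30}]'
python3 -m crank '[{"delta_pos":[0,-40,0],"spin":0,"grip":30},{"delta_pos":[0,-80,0],"spin":0,"grip":30},{"delta_pos":[-3,-110,0],"spin":0,"grip":30},{"delta_pos":[-5,-130,0],"spin":0,"grip":30},{"delta_pos":[-5,-132,0],"spin":0,"grip":30},{"delta_pos":[-5,-132,0],"spin":0,"grip":30},{"delta_pos":[-5,-132,0],"spin":0,"grip":30}]'
python3 - <<'E'
from h import *
s=env.read_state();f=env.grab_frame("wrist");cv2.imwrite("pics/w9.png",f[:,:,::-1])
C=cam("wrist",s);print(s['time'],s['eef_pos'],s['orientation'])
for t,z in [("insert_grip",190),("rest",0),("rest_seat",7.55)]:
    for d in env.pinpoint(t,"wrist")[:3]: print(t,np.round(d['position']),round(d['conf'],2),plane(C,d['position'],z)[:2])
E
```

```text
time: 13.52
eef_pos: [499.9, -106.4, 180.4]
orientation: [0.769, 0.64, -0.0, 0.0]
contact_force: [0.5, 0.1, -1.7]
opening: 35.7
time: 14.4
eef_pos: [495.5, -235.4, 180.0]
orientation: [0.768, 0.641, 0.0, -0.0]
contact_force: [-0.2, 0.5, -3.0]
opening: 35.8
14.4 [ 495.527 -235.448  179.976] [ 0.768  0.641  0.    -0.   ]
insert_grip [321. 315.] 0.58 [ 493.629 -238.152]
rest [296. 153.] 0.57 [ 482.461 -177.981]
rest_seat [293. 150.] 0.82 [ 480.639 -174.8  ]
```

View pics/w9.png

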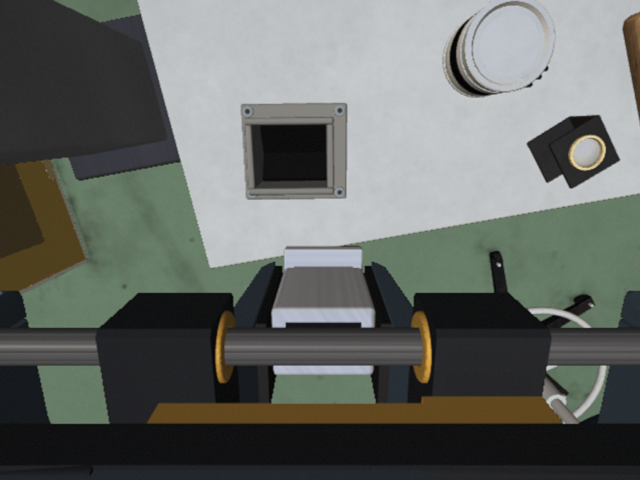

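The wrist view shows the rest square to the image, plate about (241–347, 103–198) and pocket centre about (292,153). The insert hangs upright with its collar at (323,256). A zoomed crop should give the rim edges.

Run:
```python
from h import *
f=cv2.imread("pics/w9.png")[90:210,230:360]
f=(255*(f/255.)**0.55).astype('uint8');f=cv2.resize(f,None,fx=5,fy=5,interpolation=2)
C=cam("wrist")
for i in range(0,130,10): cv2.putText(f,str(230+i),(i*5,8),0,.3,(0,0,255));cv2.line(f,(i*5+2,0),(i*5+2,600),(0,0,255) if i%50==0 else (90,90,200),1) if i%20==0 else 0
for i in range(0,120,20): cv2.putText(f,str(90+i),(0,i*5+8),0,.3,(255,0,0));cv2.line(f,(0,i*5+2),(650,i*5+2),(200,90,90),1)
# model overlay at guess
def corners(cx,cy,yaw,hx,hy,z):
    R=np.array([[np.cos(yaw),-np.sin(yaw)],[np.sin(yaw),np.cos(yaw)]])
    P=np.array([[-hx,-hy],[hx,-hy],[hx,hy],[-hx,hy]])@R.T+[cx,cy];return np.c_[P,[z]*4]
for hx,hy,z,c in [(31,27,58,(0,255,0)),(26,22,58,(0,255,255)),(43,39,5,(255,0,255))]:
    p=proj(C,corners(482,-177,-.18,hx,hy,z));print(z,p.round(1).tolist());cv2.polylines(f,[((p-[229.5,89.5])*5).astype(np.int32)],True,c,1)
cv2.imwrite("pics/r9.png",f)
```

```text
58 [[248.2, 194.2], [333.8, 194.1], [334.3, 116.3], [244.4, 116.4]]
58 [[254.8, 187.3], [326.9, 187.3], [327.0, 123.9], [252.0, 123.9]]
5 [[245.9, 198.2], [346.1, 198.2], [347.5, 102.5], [241.0, 102.5]]
```

View pics/r9.png

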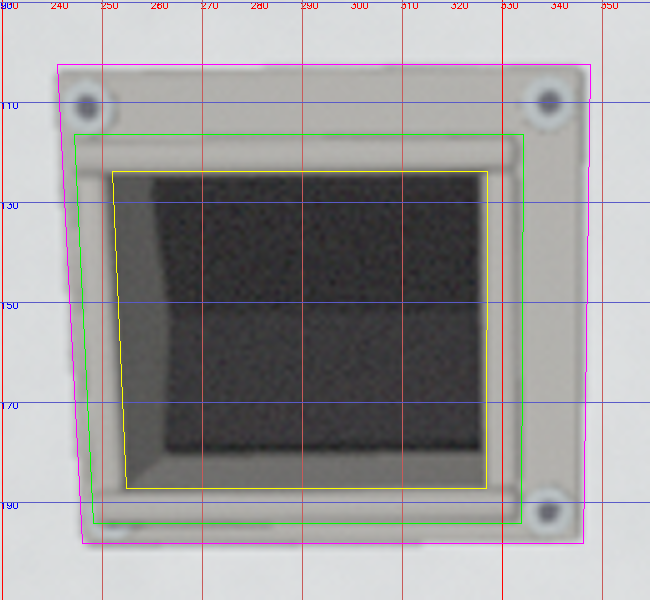

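Run:
```python
from h import *
C=cam("wrist");s=env.read_state();f=cv2.imread("pics/w9.png");g=cv2.cvtColor(f,6)
print([(r,int(g[r,310:336].mean())) for r in list(range(242,274))+list(range(316,330))])
R=Ro.from_quat(s['orientation']).as_matrix();tx=R[:,0];print(tx)
def row(u,h,y,th,dz): # point at height h, local y, tilt th about grip centre(91), grip at TCP+19-dz
    a=h-91; Y=y*np.cos(th)-a*np.sin(th)*1; Z=a*np.cos(th)+y*np.sin(th)
    return proj(C,s['eef_pos']+tx*(u+Y)+np.array([0,0,19-dz+Z]))[0,1]
for u,th,dz in [(0,0,0),(1,0,0),(0,.05,0),(0,0,3)]: print(u,th,dz,[round(row(u,h,y,th,dz),1) for h,y in [(38,16),(46,16),(66,13),(116,13),(116,-13)]])
```

```text
[(242, 198), (243, 198), (244, 198), (245, 183), (246, 133), (247, 97), (248, 108), (249, 152), (250, 193), (251, 192), (252, 190), (253, 189), (254, 187), (255, 187), (256, 188), (257, 190), (258, 191), (259, 191), (260, 190), (261, 188), (262, 186), (263, 184), (264, 185), (265, 179), (266, 146), (267, 98), (268, 92), (269, 93), (270, 94), (271, 94), (272, 93), (273, 93), (316, 183), (317, 183), (318, 183), (319, 184), (320, 184), (321, 172), (322, 116), (323, 32), (324, 19), (325, 22), (326, 22), (327, 25), (328, 32), (329, 37)]
[0.179 0.984 0.   ]
0 0 0 [np.float64(244.5), np.float64(248.9), np.float64(267.7), np.float64(316.5), np.float64(382.8)]
1 0 0 [np.float64(242.6), np.float64(247.0), np.float64(265.6), np.float64(313.8), np.float64(380.3)]
0 0.05 0 [np.float64(240.1), np.float64(245.1), np.float64(265.6), np.float64(320.7), np.float64(384.6)]
0 0 3 [np.float64(242.9), np.float64(247.2), np.float64(265.5), np.float64(312.7), np.float64(377.8)]
```

Run:
```python
from h import *
from scipy.optimize import least_squares
C=cam("wrist");s=env.read_state();g=cv2.cvtColor(cv2.imread("pics/w9.png"),6)
print([(r,int(g[r,310:336].mean())) for r in list(range(300,316))+list(range(366,382))])
g2=g[300:316,310:336].mean(1);e1=300.5+np.argmax(np.diff(g2));g3=g[368:382,310:336].mean(1);e2=368.5+np.argmin(np.diff(g3))
tx=Ro.from_quat(s['orientation']).as_matrix()[:,0]
def row(u,h,y,th,dz):
    a=h-91;return proj(C,s['eef_pos']+tx*(u+y*np.cos(th)-a*np.sin(th))+np.array([0,0,19-dz+a*np.cos(th)+y*np.sin(th)]))[0,1]
H=[(38,16),(46,16),(66,13),(116,13),(116,-13)];ob=[245.8,248.8,266.2,e1,e2]
r=least_squares(lambda p:[row(p[0],h,y,p[1],p[2])-o for (h,y),o in zip(H,ob)],[0,0,2],x_scale=[1,.02,1]);print(ob,r.x,r.fun)
```

```text
[(300, 95), (301, 95), (302, 95), (303, 95), (304, 95), (305, 94), (306, 100), (307, 122), (308, 150), (309, 172), (310, 181), (311, 182), (312, 182), (313, 183), (314, 183), (315, 183), (366, 184), (367, 186), (368, 185), (369, 184), (370, 184), (371, 185), (372, 182), (373, 168), (374, 145), (375, 115), (376, 112), (377, 111), (378, 112), (379, 113), (380, 114), (381, 115)]
[245.8, 248.8, 266.2, np.float64(307.5), np.float64(374.5)] [ 0.612 -0.042  3.053] [-0.296  0.432 -0.147  0.002  0.008]
```

The rest fits at (481.3,-177.3), yaw -0.18. The insert leans about 0.04 rad in the grip, and the grip sits 3 mm higher on the block. That puts the seated TCP at about z 82.6.

```bash
python3 -m crank '[{"delta_pos":[-4,15,0],"spin":0,"grip":30},{"delta_pos":[-9,38,0],"spin":0,"grip":30},{"delta_pos":[-14,57,0],"spin":0,"grip":30},{"delta_pos":[-14,59,0],"spin":0,"grip":30},{"delta_pos":[-14,59,-20],"spin":0,"grip":30},{"delta_pos":[-14,59,-40],"spin":0,"grip":30},{"delta_pos":[-14,59,-48],"spin":0,"grip":30},{"delta_pos":[-14,59,-48],"spin":0,"grip":30}]'
python3 - <<'E'
from h import *
for c in ["side","wrist"]: cv2.imwrite(f"pics/{c}10.png",env.grab_frame(c)[:,:,::-1])
E
python3 -m crank '[{"delta_pos":[0,0,-8],"spin":0,"grip":30},{"delta_pos":[0,0,-16],"spin":0,"grip":30},{"delta_pos":[0,0,-24],"spin":0,"grip":30},{"delta_pos":[0,0,-32],"spin":0,"grip":30},{"delta_pos":[0,0,-38],"spin":0,"grip":30},{"delta_pos":[0,0,-42],"spin":0,"grip":30},{"delta_pos":[0,0,-42],"spin":0,"grip":30}]'
```

```text
time: 15.6
eef_pos: [481.5, -177.3, 131.8]
orientation: [0.768, 0.64, -0.0, -0.0]
contact_force: [0.3, -0.4, -2.7]
opening: 36.3
time: 16.58
eef_pos: [481.4, -177.3, 89.7]
orientation: [0.768, 0.64, -0.0, -0.0]
contact_force: [0.2, 0.1, -3.4]
opening: 35.6
```

```bash
python3 -m crank '[{"delta_pos":[0,0,-2],"spin":0,"grip":30},{"delta_pos":[0,0,-4],"spin":0,"grip":30},{"delta_pos":[0,0,-5.5],"spin":0,"grip":30},{"delta_pos":[0,0,-6.5],"spin":0,"grip":30},{"delta_pos":[0,0,-6.5],"spin":0,"grip":30}]' 25
python3 -m crank '[{"delta_pos":[0,0,-0.7],"spin":0,"grip":30},{"delta_pos":[0,0,-1.2],"spin":0,"grip":30},{"delta_pos":[0,0,-1.2],"spin":0,"grip":30}]'
python3 - <<'E'
from h import *
from scipy.optimize import least_squares
s=env.read_state();f=env.grab_frame("wrist");cv2.imwrite("pics/w11.png",f[:,:,::-1]);cv2.imwrite("pics/side11.png",env.grab_frame("side")[:,:,::-1])
g=cv2.cvtColor(f,7)[:,310:336].mean(1);d=np.diff(g)
print([(r,int(g[r])) for r in range(225,385) if abs(d[r])>12])
print(s['eef_pos'],s['contact_force'])
E
```

```text
time: 17.2
eef_pos: [481.5, -177.3, 83.4]
orientation: [0.768, 0.64, -0.0, -0.0]
contact_force: [-0.9, 0.3, -3.4]
opening: 35.8
time: 17.58
eef_pos: [481.5, -177.3, 82.2]
orientation: [0.768, 0.64, -0.0, -0.0]
contact_force: [0.4, 0.6, -3.4]
opening: 35.6
[(227, 59), (228, 87), (235, 96), (236, 67), (237, 21), (244, 10), (245, 27), (246, 59), (247, 84), (248, 96), (249, 135), (265, 159), (266, 129), (306, 87), (307, 107), (308, 132), (321, 152), (322, 102), (364, 54), (365, 104), (373, 150), (374, 128)]
[ 481.453 -177.324   82.176] [ 0.397  0.615 -3.432]
```

No contact yet, so I'll carry on in small steps.

```bash
python3 -m crank '[{"delta_pos":[0,0,-0.7],"spin":0,"grip":30},{"delta_pos":[0,0,-1.4],"spin":0,"grip":30},{"delta_pos":[0,0,-1.4],"spin":0,"grip":30}]'
python3 -m crank '[{"delta_pos":[0,0,-0.7],"spin":0,"grip":30},{"delta_pos":[0,0,-1.4],"spin":0,"grip":30},{"delta_pos":[0,0,-1.4],"spin":0,"grip":30}]'
```

```text
time: 18.05
eef_pos: [481.5, -177.3, 80.8]
orientation: [0.768, 0.64, -0.0, -0.0]
contact_force: [-0.0, 1.0, -3.6]
opening: 35.9
time: 18.42
eef_pos: [481.7, -177.3, 80.3]
orientation: [0.768, 0.64, 0.0, 0.0]
contact_force: [-3.6, 3.0, 20.0]
opening: 36.0
```

Run:
```python
from h import *
from scipy.optimize import least_squares
s=env.read_state();f=env.grab_frame("wrist");C=cam("wrist",s)
g=cv2.cvtColor(f,7)[:,310:336].mean(1);d=np.diff(g)
def pk(a,b,sg): r=np.arange(a,b);w=np.clip(sg*d[a:b],0,None);w[w<8]=0;return (r*w).sum()/w.sum()+.5
ob=[pk(260,272,-1),pk(302,314,1),pk(369,380,-1)];print(ob)
tx=Ro.from_quat(s['orientation']).as_matrix()[:,0]
def row(u,h,y,th,dz):
    a=h-91;return proj(C,s['eef_pos']+tx*(u+y*np.cos(th)-a*np.sin(th))+np.array([0,0,19-dz+a*np.cos(th)+y*np.sin(th)]))[0,1]
H=[(66,13),(116,13),(116,-13)]
r=least_squares(lambda p:[row(p[0],h,y,p[1],p[2])-o for (h,y),o in zip(H,ob)],[0,0,1],x_scale=[1,.02,1]);print(r.x)
r=least_squares(lambda p:[row(p[0],h,y,p[1],1)-o for (h,y),o in zip(H,ob)],[0,0],x_scale=[1,.02]);print(r.x,r.fun)
# initial reference: seated upright in socket, same fit on w1
s1=dict(eef_pos=np.array([500.089,141.604,224.089]),orientation=[.687,.727,0,0]);C=cam("wrist",s1)
g=cv2.cvtColor(cv2.imread("pics/w1.png"),6)[:,315:333].mean(1);d=np.diff(g)
print([(r,int(g[r])) for r in range(195,265) if abs(d[r])>8])
for y in (141.1,141.6): print([proj(C,[499.6,y+dy,h])[0,1].round(1) for h,dy in((76,13),(126,13),(126,-13))])
```

```text
[np.float64(266.0953125), np.float64(307.77343750000006), np.float64(373.72869674185466)]
[-0.137 -0.037  4.807]
[ 1.64  -0.048] [-0.42  -0.947  1.387]
[(205, 48), (206, 58), (207, 109), (208, 148), (209, 111), (221, 100), (222, 124), (228, 160), (229, 134), (230, 45), (250, 16), (251, 36), (252, 103), (256, 154), (257, 121), (258, 78), (260, 72), (261, 91)]
[np.float64(208.8), np.float64(223.1), np.float64(259.4)]
[np.float64(208.2), np.float64(222.4), np.float64(258.8)]
```

```bash
python3 -m crank '[{"delta_pos":[0,-0.6,0.2],"spin":0,"grip":30},{"delta_pos":[-0.2,-1.2,0.4],"spin":0,"grip":30},{"delta_pos":[-0.2,-1.2,0.4],"spin":0,"grip":30}]' 10
python3 -m crank '[{"delta_pos":[0,0,0],"spin":0,"grip":38},{"delta_pos":[0,0,0],"spin":0,"grip":41},{"delta_pos":[0,0,0],"spin":0,"grip":50},{"delta_pos":[0,0,0],"spin":0,"grip":65},{"delta_pos":[0,0,0],"spin":0,"grip":80},{"delta_pos":[0,0,0],"spin":0,"grip":80}]'
python3 - <<'E'
from h import *
for c in ["side","wrist"]: cv2.imwrite(f"pics/{c}12.png",env.grab_frame(c)[:,:,::-1])
d=[cv2.cvtColor(cv2.imread(f"pics/wrist12.png"),6)[:,310:336].mean(1)][0];dd=np.diff(d)
print([(r,int(d[r])) for r in range(225,385) if abs(dd[r])>12])
E
```

```text
time: 18.85
eef_pos: [481.5, -178.5, 80.2]
orientation: [0.768, 0.64, 0.0, 0.0]
contact_force: [-1.3, 2.6, 7.8]
opening: 36.3
time: 19.6
eef_pos: [481.3, -178.5, 79.8]
orientation: [0.768, 0.64, -0.0, -0.0]
contact_force: [-0.1, -0.0, 0.3]
opening: 77.3
[(225, 45), (226, 61), (233, 96), (235, 88), (236, 130), (240, 153), (241, 122), (250, 67), (251, 96), (252, 128), (264, 153), (265, 128), (266, 45), (311, 20), (312, 71), (313, 134), (323, 141), (324, 128), (327, 101), (364, 50), (365, 99), (366, 155), (367, 142), (368, 123)]
```

The block's edges shifted in the wrist picture on release, so it has leaned. Measuring the lean.

Run:
```python
from h import *
s=env.read_state();C=cam("wrist",s);tx=np.array([.18,.984,0]);c=np.array([481.3,-177.3])
for th in (0,-.05,-.1,-.14,-.18):
    # rotate about bar axis (h=7) at rest centre
    P=[]
    for h,y in [(38,16),(46,16),(66,13),(116,13),(116,-13)]:
        a=h-7;Y=y*np.cos(th)-a*np.sin(th);P.append(proj(C,np.r_[c+tx[:2]*Y,7.55+7+a*np.cos(th)+y*np.sin(th)])[0,1].round(0))
    print(th,P)
for t in ["insert_grip","insert"]: print([(np.round(d['position']),round(d['conf'],2)) for d in env.pinpoint(t,"wrist")[:2]],[(np.round(d['position']),round(d['conf'],2)) for d in env.pinpoint(t,"side")[:3]])
S=cam("side")
for th in (0,-.14,.14): print(th,proj(S,np.r_[c-tx[:2]*84*np.sin(th),14.5+84*np.cos(th)]))
```

```text
0 [np.float64(242.0), np.float64(246.0), np.float64(265.0), np.float64(313.0), np.float64(379.0)]
-0.05 [np.float64(239.0), np.float64(242.0), np.float64(258.0), np.float64(297.0), np.float64(367.0)]
-0.1 [np.float64(236.0), np.float64(238.0), np.float64(252.0), np.float64(281.0), np.float64(353.0)]
-0.14 [np.float64(233.0), np.float64(235.0), np.float64(247.0), np.float64(268.0), np.float64(342.0)]
-0.18 [np.float64(231.0), np.float64(232.0), np.float64(241.0), np.float64(255.0), np.float64(330.0)]
[(array([322., 278.]), 0.6)] [(array([224., 192.]), 0.86), (array([341., 310.]), 0.64)]
[(array([324., 252.]), 0.7), (array([324., 247.]), 0.23)] [(array([225., 216.]), 0.74), (array([345., 359.]), 0.68)]
0 [[345.632 316.231]]
-0.14 [[342.341 310.807]]
0.14 [[348.95  322.554]]
```

It is leaning about 0.15 rad towards +y against the pocket wall. I'll re-grip it lightly, feel for the wall on both sides, and set it down midway between them.

```bash
python3 -m crank '[{"delta_pos":[1.2,7,0],"spin":0,"grip":77},{"delta_pos":[2.5,14,0],"spin":0,"grip":60},{"delta_pos":[2.5,14,0],"spin":0,"grip":45},{"delta_pos":[2.5,14,0],"spin":0,"grip":30},{"delta_pos":[2.5,14,0],"spin":0,"grip":30},{"delta_pos":[2.5,14,0],"spin":0,"grip":30},{"delta_pos":[2.5,14,0],"spin":0,"grip":30}]' 12
python3 -m crank '[{"delta_pos":[0.2,1,0],"spin":0,"grip":30},{"delta_pos":[0.2,1,0],"spin":0,"grip":30}]'
python3 -m crank '[{"delta_pos":[0.2,1,0],"spin":0,"grip":30},{"delta_pos":[0.2,1,0],"spin":0,"grip":30}]'
python3 -m crank '[{"delta_pos":[-1.2,-7,1],"spin":0,"grip":30},{"delta_pos":[-2.7,-15,1.5],"spin":0,"grip":30},{"delta_pos":[-4,-22,1],"spin":0,"grip":30},{"delta_pos":[-4.6,-26,0.5],"spin":0,"grip":30},{"delta_pos":[-4.6,-26,0.5],"spin":0,"grip":30}]'
python3 -m crank '[{"delta_pos":[-0.3,-2,0],"spin":0,"grip":30},{"delta_pos":[-0.3,-2,0],"spin":0,"grip":30}]'
```

```text
time: 20.78
eef_pos: [483.8, -164.7, 79.8]
orientation: [0.768, 0.64, 0.0, 0.0]
contact_force: [-0.0, -0.7, -0.3]
opening: 36.0
time: 21.02
eef_pos: [484.0, -163.9, 79.8]
orientation: [0.768, 0.64, -0.0, 0.0]
contact_force: [-0.4, -4.3, -0.8]
opening: 36.0
time: 21.28
eef_pos: [484.2, -163.0, 79.9]
orientation: [0.768, 0.64, -0.0, 0.0]
contact_force: [-1.9, -4.9, 1.3]
opening: 35.8
time: 21.9
eef_pos: [479.5, -189.3, 80.5]
orientation: [0.768, 0.64, 0.0, 0.0]
contact_force: [0.2, -0.8, 2.8]
opening: 35.9
time: 22.15
eef_pos: [479.2, -190.8, 80.3]
orientation: [0.768, 0.64, -0.0, 0.0]
contact_force: [0.6, 0.3, 2.1]
opening: 36.1
```

```bash
for i in 1 2 3; do python3 -m crank '[{"delta_pos":[-0.2,-1.2,0],"spin":0,"grip":30},{"delta_pos":[-0.2,-1.2,0],"spin":0,"grip":30}]' | egrep 'eef|force'; done
```

```text
eef_pos: [479.0, -191.7, 80.2]
contact_force: [0.0, 1.9, 2.5]
eef_pos: [478.8, -192.8, 80.2]
contact_force: [1.6, 3.8, -0.5]
eef_pos: [478.6, -194.0, 80.2]
contact_force: [0.9, 4.3, 0.0]
```

```bash
python3 -m crank '[{"delta_pos":[0.8,5,0.5],"spin":0,"grip":30},{"delta_pos":[1.8,10,0.9],"spin":0,"grip":30},{"delta_pos":[2.8,15.5,0.9],"spin":0,"grip":30},{"delta_pos":[2.8,15.5,0.9],"spin":0,"grip":30}]' 12
python3 -m crank '[{"delta_pos":[0,0,-0.4],"spin":0,"grip":30},{"delta_pos":[0,0,-0.4],"spin":0,"grip":30},{"delta_pos":[0,0,-0.4],"spin":0,"grip":30}]' 3
python3 - <<'E'
from h import *
d=cv2.cvtColor(env.grab_frame("wrist"),7)[:,310:336].mean(1);dd=np.diff(d)
print([(r,int(d[r])) for r in range(225,385) if abs(dd[r])>12])
E
```

```text
time: 23.4
eef_pos: [481.6, -178.2, 81.4]
orientation: [0.768, 0.641, 0.0, 0.0]
contact_force: [-0.5, 0.5, 0.3]
opening: 36.0
time: 23.78
eef_pos: [481.7, -178.8, 80.8]
orientation: [0.768, 0.64, 0.0, 0.0]
contact_force: [0.3, -0.6, -0.0]
opening: 36.1
[(225, 60), (226, 87), (233, 95), (235, 73), (237, 99), (238, 134), (254, 164), (255, 144), (300, 97), (301, 120), (302, 143), (314, 163), (315, 143), (316, 71), (364, 54), (365, 101), (366, 155), (367, 133)]
```

```bash
python3 -m crank '[{"delta_pos":[0,0,0],"spin":0,"grip":37},{"delta_pos":[0,0,0],"spin":0,"grip":38},{"delta_pos":[0,0,0],"spin":0,"grip":40},{"delta_pos":[0,0,0],"spin":0,"grip":44},{"delta_pos":[0,0,0],"spin":0,"grip":50},{"delta_pos":[0,0,0],"spin":0,"grip":56}]'
python3 - <<'E'
from h import *
d=cv2.cvtColor(env.grab_frame("wrist"),7)[:,310:336].mean(1);dd=np.diff(d)
print([(r,int(d[r])) for r in range(225,385) if abs(dd[r])>12])
E
```

```text
time: 24.58
eef_pos: [481.5, -178.6, 80.8]
orientation: [0.768, 0.64, -0.0, -0.0]
contact_force: [-0.1, 0.1, -0.8]
opening: 55.2
[(225, 56), (226, 83), (233, 99), (234, 73), (235, 34), (238, 9), (239, 23), (240, 58), (257, 114), (258, 127), (259, 154), (273, 164), (274, 149), (326, 100), (327, 68), (345, 82), (364, 53), (365, 101), (371, 162), (372, 143), (373, 77)]
```

```bash
python3 -m crank '[{"delta_pos":[0,0,0],"spin":0,"grip":70},{"delta_pos":[0,0,0],"spin":0,"grip":77},{"delta_pos":[0,0,0],"spin":0,"grip":77}]' | grep -v ori
python3 - <<'E'
from h import *
f=env.grab_frame("wrist")[:,:,::-1];g=env.grab_frame("side")[:,:,::-1]
cv2.imwrite("pics/w13.png",f);cv2.imwrite("pics/s13.png",g)
cv2.imwrite("pics/c13.png",np.hstack([cv2.resize(g[260:400,280:420],(400,400),interpolation=2),cv2.resize(f[180:400,213:433],(400,400),interpolation=2)]))
d=cv2.cvtColor(np.ascontiguousarray(f),6)[:,310:336].mean(1);dd=np.diff(d)
print([(r,int(d[r])) for r in range(225,385) if abs(dd[r])>12])
E
```

```text
time: 25.0
eef_pos: [481.5, -178.6, 80.8]
contact_force: [-0.4, -0.6, 0.0]
opening: 76.8
[(225, 53), (226, 78), (233, 93), (234, 68), (235, 31), (238, 9), (239, 21), (240, 54), (257, 107), (258, 119), (259, 146), (273, 154), (274, 140), (326, 93), (327, 64), (364, 50), (365, 95), (371, 153), (372, 134), (373, 70)]
```

View pics/c13.png

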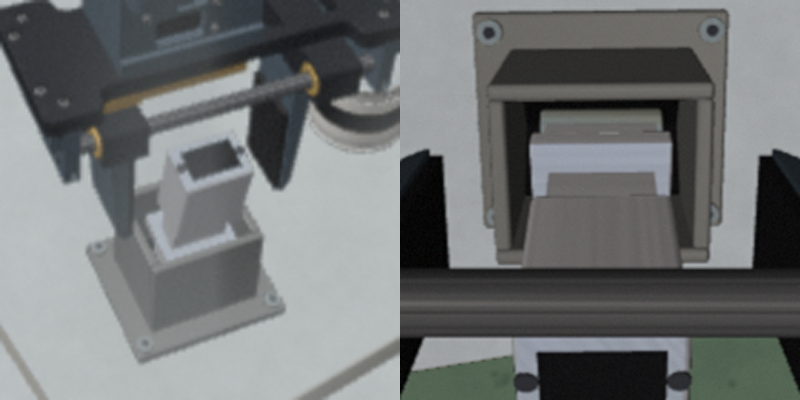

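The side and wrist views show the insert at the pocket bottom but now leaning on the -y wall. There's time for one careful re-centring: grip it here, find the +y contact, and go back half way.

```bash
python3 -m crank '[{"delta_pos":[-1.2,-7,-0.5],"spin":0,"grip":77},{"delta_pos":[-2.3,-13,-1],"spin":0,"grip":60},{"delta_pos":[-2.3,-13,-1],"spin":0,"grip":45},{"delta_pos":[-2.3,-13,-1],"spin":0,"grip":30},{"delta_pos":[-2.3,-13,-1],"spin":0,"grip":30},{"delta_pos":[-2.3,-13,-1],"spin":0,"grip":30},{"delta_pos":[-2.3,-13,-1],"spin":0,"grip":30}]' 15 | egrep 'eef|force|open'
python3 -m crank '[{"delta_pos":[1.2,7,0.7],"spin":0,"grip":30},{"delta_pos":[2.4,13.5,1],"spin":0,"grip":30},{"delta_pos":[3.6,20,0.7],"spin":0,"grip":30},{"delta_pos":[4.3,24,0.2],"spin":0,"grip":30},{"delta_pos":[4.3,24,0.2],"spin":0,"grip":30}]' | egrep 'eef|force'
for i in 1 2 3; do python3 -m crank '[{"delta_pos":[0.2,1,-0.1],"spin":0,"grip":30},{"delta_pos":[0.2,1,-0.1],"spin":0,"grip":30}]' | egrep 'eef|force'; done
```

```text
eef_pos: [479.2, -191.5, 79.8]
contact_force: [0.2, 0.1, 0.4]
opening: 36.0
eef_pos: [483.8, -167.0, 80.3]
contact_force: [-0.9, -1.2, 5.1]
eef_pos: [484.0, -166.2, 80.2]
contact_force: [-2.1, -1.7, 6.8]
eef_pos: [484.1, -165.3, 80.1]
contact_force: [-1.2, -1.9, 7.1]
eef_pos: [484.3, -164.2, 80.0]
contact_force: [-0.7, -1.5, 6.9]
```

```bash
for i in 1 2 3 ; do python3 -m crank '[{"delta_pos":[0.2,1,0],"spin":0,"grip":30},{"delta_pos":[0.2,1,0],"spin":0,"grip":30}]' | egrep 'eef|force'; done
```

```text
eef_pos: [484.5, -163.3, 79.9]
contact_force: [-1.7, -2.0, 6.8]
eef_pos: [484.7, -162.5, 79.8]
contact_force: [-0.9, -3.3, 3.9]
eef_pos: [484.8, -161.7, 79.6]
contact_force: [-0.6, -4.5, 0.0]
```

```bash
python3 -m crank '[{"delta_pos":[-1,-6,0.6],"spin":0,"grip":30},{"delta_pos":[-2,-12,0.9],"spin":0,"grip":30},{"delta_pos":[-2.8,-15.6,1],"spin":0,"grip":30},{"delta_pos":[-2.8,-15.6,1],"spin":0,"grip":30},{"delta_pos":[-2.8,-15.6,1],"spin":0,"grip":30}]' | egrep 'eef|force'
python3 -m crank '[{"delta_pos":[0,0,0],"spin":0,"grip":30},{"delta_pos":[0,0,0],"spin":0,"grip":30},{"delta_pos":[0,0,0],"spin":0,"grip":30},{"delta_pos":[0,0,0],"spin":0,"grip":30}]' 3 | egrep 'eef|force'
```

```text
eef_pos: [481.9, -177.4, 80.6]
contact_force: [0.9, 0.2, -2.5]
eef_pos: [481.9, -177.2, 80.7]
contact_force: [-0.2, 0.3, -2.4]
```

```bash
python3 -m crank '[{"delta_pos":[0,0,-0.4],"spin":0,"grip":30},{"delta_pos":[0,0,-0.8],"spin":0,"grip":30},{"delta_pos":[0,0,-0.8],"spin":0,"grip":30}]' 3 | egrep 'eef|force'
python3 - <<'E'
from h import *
d=cv2.cvtColor(env.grab_frame("wrist"),7)[:,310:336].mean(1);dd=np.diff(d)
print([(r,int(d[r])) for r in range(225,385) if abs(dd[r])>12])
E
python3 -m crank '[{"delta_pos":[0,0,0],"spin":0,"grip":36.5},{"delta_pos":[0,0,0],"spin":0,"grip":37},{"delta_pos":[0,0,0],"spin":0,"grip":38},{"delta_pos":[0,0,0],"spin":0,"grip":40},{"delta_pos":[0,0,0],"spin":0,"grip":44},{"delta_pos":[0,0,0],"spin":0,"grip":55},{"delta_pos":[0,0,0],"spin":0,"grip":70},{"delta_pos":[0,0,0],"spin":0,"grip":70}]' | egrep 'eef|force|open'
python3 - <<'E'
from h import *
f=env.grab_frame("wrist");cv2.imwrite("pics/w14.png",f[:,:,::-1])
d=cv2.cvtColor(f,7)[:,310:336].mean(1);dd=np.diff(d)
print([(r,int(d[r])) for r in range(225,385) if abs(dd[r])>12])
E
```

```text
eef_pos: [482.0, -177.2, 80.0]
contact_force: [0.4, -0.0, 2.1]
[(228, 55), (229, 80), (236, 104), (237, 83), (238, 52), (247, 20), (248, 53), (252, 92), (253, 117), (269, 167), (270, 150), (271, 106), (323, 101), (324, 123), (326, 149), (327, 104), (345, 84), (364, 53), (365, 37), (378, 26), (379, 99)]
eef_pos: [481.9, -177.2, 79.9]
contact_force: [0.3, -0.6, 0.6]
opening: 69.0
[(228, 50), (229, 71), (236, 97), (237, 81), (238, 55), (242, 9), (243, 24), (244, 56), (248, 96), (249, 128), (265, 147), (266, 115), (316, 88), (317, 100), (318, 121), (319, 141), (326, 144), (327, 97), (364, 49), (365, 34), (371, 18), (372, 50), (373, 113), (380, 145), (381, 113), (382, 76)]
```

It is standing upright: block edges at rows 266/318/382, against 267/316/382 for zero tilt. Retreating straight up.

```bash
python3 -m crank '[{"delta_pos":[0,0,0],"spin":0,"grip":85},{"delta_pos":[0,0,0],"spin":0,"grip":85},{"delta_pos":[0,0,10],"spin":0,"grip":85},{"delta_pos":[0,0,25],"spin":0,"grip":85},{"delta_pos":[0,0,45],"spin":0,"grip":85},{"delta_pos":[0,0,75],"spin":0,"grip":85},{"delta_pos":[0,0,110],"spin":0,"grip":85},{"delta_pos":[0,0,140],"spin":0,"grip":85},{"delta_pos":[0,0,140],"spin":0,"grip":85}]' | egrep 'time|eef|force|open'
python3 - <<'E'
from h import *
s=env.read_state();f=env.grab_frame("wrist");cv2.imwrite("pics/w15.png",f[:,:,::-1]);g=env.grab_frame("side");cv2.imwrite("pics/s15.png",g[:,:,::-1])
C=cam("wrist",s);S=cam("side")
for c,K in (("wrist",C),("side",S)):
    print(c,[(np.round(d['position']),round(d['conf'],2)) for d in env.pinpoint("insert_grip",c)[:3]])
    for th in (0,-.14,.14): print(th,proj(K,np.r_[np.array([481.6,-177.3])-np.array([.18,.984])*84*np.sin(th),14.5+84*np.cos(th)]).round(0))
d=cv2.cvtColor(f,7)[:,305:325].mean(1);dd=np.diff(d)
print([(r,int(d[r])) for r in range(150,280) if abs(dd[r])>12])
tx=np.array([.18,.984])
for th in (0,-.05,.05): print(th,[proj(C,np.r_[np.array([481.6,-177.3])+tx*(y-(h-7)*np.sin(th)),14.5+(h-7)])[0].round(0) for h,y in((66,13),(116,13),(116,-13))])
a0=cv2.imread("pics/side0.png").astype(int)
for n,(x,y) in dict(tin=(405,290),tape=(304,200),counter=(333,232)).items():
    b=g[y-15:y+15,x-20:x+20,::-1].astype(int);print(n,abs(b-a0[y-15:y+15,x-20:x+20]).mean())
E
```

```text
time: 31.82
eef_pos: [483.1, -177.8, 223.1]
contact_force: [0.0, -0.3, -0.1]
opening: 85.4
wrist [(array([319., 235.]), 0.73)]
0 [[321. 231.]]
-0.14 [[321. 215.]]
0.14 [[321. 245.]]
side [(array([346., 318.]), 0.57)]
0 [[346. 316.]]
-0.14 [[343. 311.]]
0.14 [[349. 322.]]
[(164, 174), (165, 151), (178, 105), (179, 75), (185, 48), (186, 63), (187, 93), (190, 111), (191, 99), (192, 63), (196, 10), (197, 22), (198, 62), (199, 126), (207, 166), (208, 142), (221, 90), (222, 106), (223, 144), (228, 165), (229, 147), (230, 82), (250, 17), (251, 34), (252, 102), (256, 158), (258, 153)]
0 [array([321., 207.]), array([321., 221.]), array([321., 258.])]
-0.05 [array([321., 204.]), array([321., 214.]), array([321., 250.])]
0.05 [array([321., 211.]), array([321., 229.]), array([321., 265.])]
tin 11.103055555555555
tape 72.1438888888889
counter 46.81666666666667
```

Run:
```python
from h import *
for c in("top","side"):
    f=env.grab_frame(c)
    for t in("tin","tape","counter"): print(c,t,[(np.round(d['position']),round(d['conf'],2)) for d in env.pinpoint(t,c)[:2]])
env.finish_job();print(env.read_state()['time'])
```

```text
top tin [(array([390., 200.]), 0.58)]
top tape [(array([225., 207.]), 0.95)]
top counter [(array([283., 204.]), 0.78), (array([260., 268.]), 0.28)]
side tin [(array([404., 296.]), 0.82)]
side tape []
side counter [(array([331., 230.]), 0.59), (array([345., 356.]), 0.16)]
the job is handed in; nothing more can be done
the job is handed in; nothing more can be done
```

The insert is out of the socket and standing upright at the bottom of the rest's pocket. I let go of it there, and the job was handed in at about 32 s of the 48 s allowed.

**Rocking and lifting:** I rocked it towards +y and then -y. The first lift still caught: about 54 N on the wrist with jaw a pushed only about 5 mm. I set it back down and rocked further towards +y, which brought jaw a to about 8 mm; jaw b was at about 7 mm. The second lift showed only the insert's own weight.

**Placing:** It stayed in the pocket throughout and was not dropped, but it took three releases to leave it upright. On the first it leaned onto the +y wall and on the second onto the -y wall, both times with its foot at the bottom. I re-gripped it each time, and after the third release it stayed upright.

**Last checks:**
- **Insert:** the block's edges in the wrist picture were within 2 pixels of what an upright, seated insert should show. The gripper was clear above it with no contact force.
- **Bystanders:** the top camera put the tin, tape roll and counter within about 2 pixels of where they started. The side camera's tin reading was 4 pixels off, and it did not find the tape roll, probably because the arm hid it.

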